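# Unlock the nut dispenser, drop the nuts and shut the gate

### The job

Pull the round keeper bar forward out of its two spring clips on the front of the nut dispenser and lay it in the V rest beside it. Then pull the dispenser's slide gate right out by its black knob so that all four nuts drop into the pan below, and push the gate fully shut again. Do not disturb the small parts tray, the spanner or the roll of tape.

Things in the scene. Friction and masses are not known exactly. Their poses are not given: they have to be found in the camera images.
- dispenser: the nut dispenser: a fixed grey and steel stand 190 mm wide (y), 249 mm high. Origin on the bench under the centre of the hopper outlet; its -x axis points forward out of its front, to the robot's side
- clip_mid (a point): middle between the two spring clips (14 mm wide, 81 mm to either side), where the bar's centre lies when clipped in: dispenser x = -150, y = 0, z = 115 mm. Axes as the dispenser's. The clips open level forward (-x), with sprung jaws above and below the bar; a level pull of about 10 N on the bar's middle snaps it out, free after 15 mm. Brackets behind them are 127 mm high
- bar_mid (a point): centre of the loose keeper bar: plain round steel bar, 18 mm in diameter, 220 mm long, 0.14 to 0.28 kg. Its y axis runs along the bar. It starts in the clips, level across the dispenser's front, and blocks the gate. Its middle 80 mm is free to grip; below it 30 mm is free, and the knob's front is 64 mm behind its centre
- gate (a joint): slide gate in m: 0 = shut, 0.085 = pulled right out forward (dispenser -x). A plate, top at z = 80 mm, with two upright horns (top at z = 122 mm, 42 to 54 mm either side of the middle) just behind the clipped bar, which blocks them. Friction about 1.5 N; it stays where it is left. The last nuts fall when it is nearly right out
- knob_mid (a point): centre of the gate's black pull knob: upright cylinder 22 mm in diameter, 45 mm high, on a thinner stem, at dispenser x = -75 mm (gate shut), y = 0, z = 136 mm. It moves with the gate. Open to its left and right; 26 mm free between it and the hopper wall behind
- rest_seat (a point): where the bar's centre belongs in the V rest: a fixed low grey stand, 70 x 180 mm, with two V blocks 14 mm thick, 65 mm either side of the middle. The bar lies along this point's y axis, its centre 45 mm above the bench. The Vs have 45 degree sides, 55 mm apart at the top, 60 mm above the bench. It stands left or right of the dispenser, in exchange with the small parts tray
- small_parts_tray: bystander: shallow loose metal tray 102 x 152 x 22 mm with small parts fixed in it; origin at the centre of its underside
- spanner: bystander: loose combination spanner 36 x 234 x 8 mm lying in front of the dispenser, along y; origin at its centre on the bench
- tape: bystander: loose roll of black tape, 69 mm in diameter, 19 mm high, left of the dispenser; origin at the centre of its underside
- hexnut_0: one of four loose hexagon nuts 27 x 25 x 15 mm that lie on the gate in the hopper at the start; origin at the centre of its underside
- hexnut_1: one of four loose hexagon nuts 27 x 25 x 15 mm that lie on the gate in the hopper at the start; origin at the centre of its underside
- hexnut_2: one of four loose hexagon nuts 27 x 25 x 15 mm that lie on the gate in the hopper at the start; origin at the centre of its underside
- hexnut_3: one of four loose hexagon nuts 27 x 25 x 15 mm that lie on the gate in the hopper at the start; origin at the centre of its underside
- keeper_bar: the keeper bar itself (see bar_mid; same origin and axes)
- hopper_rim (a point): middle of the hopper's front rim, 132 mm wide, dispenser x = -70, z = 245 mm. The front wall is upright at x = -38 mm up to z = 150 mm, then leans forward to this rim: it juts out over the gate and is in the way of an upright gripper. A gripper that leans 30 to 40 degrees, wrist towards the robot, has room
- pan_mid (a point): centre of the floor of the open pan under the outlet, 8 mm above the bench; inside it reaches 55 mm to front and back and 63 mm to each side of this point; front and back walls 42 mm high. Fixed part of the dispenser

How it is judged:
On the way, in this order (a step that is already met when the one before it is completed fails the run):
1. the keeper bar is pulled out of the clips, at least 40 mm forward of its seat, with the gate still shut (x of bar_mid in the frame of clip_mid below -0.04 m and value of joint gate below 0.015 m), for 0.1 s.
2. the keeper bar lies in both Vs of the rest, let go, with the gate still shut (distance between bar_mid and rest_seat below 0.025 m and angle between the y axis of bar_mid and the y axis of rest_seat, either way round below 0.12 rad and contact force between keeper_bar and the fingers below 0.1 N and value of joint gate below 0.015 m), for 0.2 s.
3. the gate is pulled out and all four nuts lie in the pan (value of joint gate above 0.06 m and z of each of hexnut_0, hexnut_1, hexnut_2, hexnut_3 in the frame of dispenser below 0.045 m and x of hexnut_0 in the frame of dispenser between -0.072 and 0.04 m and y of hexnut_0 in the frame of dispenser between -0.063 and 0.063 m and x of hexnut_1 in the frame of dispenser between -0.072 and 0.04 m and y of hexnut_1 in the frame of dispenser between -0.063 and 0.063 m and x of hexnut_2 in the frame of dispenser between -0.072 and 0.04 m and y of hexnut_2 in the frame of dispenser between -0.063 and 0.063 m and x of hexnut_3 in the frame of dispenser between -0.072 and 0.04 m and y of hexnut_3 in the frame of dispenser between -0.063 and 0.063 m), for 0.1 s.
4. the gate is pushed fully shut (value of joint gate below 0.004 m), for 0.2 s.
At the end, for the whole second after the job is handed in: The keeper bar lies at rest in both Vs of the rest (centre within 25 mm of its place, within 7 degrees), all four nuts lie in the dispenser's pan, and the gate is shut to within 4 mm (distance between bar_mid and rest_seat below 0.025 m and angle between the y axis of bar_mid and the y axis of rest_seat, either way round below 0.12 rad and linear speed of keeper_bar below 0.03 m/s and value of joint gate below 0.004 m and z of each of hexnut_0, hexnut_1, hexnut_2, hexnut_3 in the frame of dispenser below 0.045 m and x of hexnut_0 in the frame of dispenser between -0.072 and 0.04 m and y of hexnut_0 in the frame of dispenser between -0.063 and 0.063 m and x of hexnut_1 in the frame of dispenser between -0.072 and 0.04 m and y of hexnut_1 in the frame of dispenser between -0.063 and 0.063 m and x of hexnut_2 in the frame of dispenser between -0.072 and 0.04 m and y of hexnut_2 in the frame of dispenser between -0.063 and 0.063 m and x of hexnut_3 in the frame of dispenser between -0.072 and 0.04 m and y of hexnut_3 in the frame of dispenser between -0.063 and 0.063 m); the robot touches nothing.
It fails at once if the small parts tray is pushed more than 30 mm (distance of small_parts_tray from where it was at the start of the episode above 0.03 m).
It fails at once if the spanner is pushed more than 30 mm (distance of spanner from where it was at the start of the episode above 0.03 m).
It fails at once if the roll of tape is pushed more than 30 mm (distance of tape from where it was at the start of the episode above 0.03 m).
It also fails if it takes over 58 s, if anything falls off the work surface, if the arm or the gripper's body presses on something with over 40 N, if the wrist force passes 120 N, or if a joint passes its speed limit or range.

### The arm

A 6-joint arm with a two-finger parallel gripper is mounted at the origin on a cart in front of the work surface, level with it; the furniture and walls round the work are solid. World frame = base frame: x ahead of the robot, y to its left, z up, the work surface at z = 0. Lengths are in m, angles in rad, forces in N, time in s.
With the tool pointing down it reaches from about 0.325 to 0.9 m from the base axis. Payload 6.1 kg.
Tool frame: the origin (TCP) lies midway between the tips of the shut fingers; the grasp point (between the pads) lies 19 mm behind it; z points along the fingers, y is the line along which they close (so a half turn about z gives the same grasp; the last joint's range is limited). The gripper opens to 85 mm and grips with 20 to 120 N. Pads are 22 mm wide; open, the fingers measure 114 mm over their backs; the gripper's body (76 mm by 85 mm) begins 54 mm behind the grasp point. The pads swing forward as they close: fully open they stand 13 mm farther back than shut.
Start: joints at [-1.455, 0.22, 1.526, -0, 1.395, -0.126], TCP at [0.15, -0.607, 0.231] pointing down, gripper open.
Joint ranges: [-2.98, 2.98], [-0.91, 2.08], [0.09, 2.57], [-1.24, 4.39], [0.2, 2.65], [-2.68, 2.68]. Speed limits (rad/s): [2.57, 2.57, 3.01, 3.14, 3.14, 3.14].

### API

Orientations are given as [roll, pitch, yaw] about the fixed x, y, z axes, in that order (R = Rz(yaw) Ry(pitch) Rx(roll)).
In Python, from plant import movep, move_l, set_joints, gripper_to, hold, inverse_kinematics, observe, get_image, get_calibration, Unreachable, job_done gives the robot as it stands. Calls block until the motion is done:
- movep(position, orientation): joint-space move of the TCP to a pose.
- move_l(position, feed=0.15, rotation=None, max_force=None): straight line of the TCP; rotation=None keeps the orientation; feed is the mean speed in m/s. With max_force (N) it stops when the force on the tool has changed by that much, and returns True; else False.
- set_joints(angles): joint-space move.
- gripper_to(opening, f_grip=None): finger opening in m; f_grip is the grip in N (None keeps the last); returns when the fingers have stopped.
- hold(seconds).
- inverse_kinematics(position, orientation): joint angles nearest the present ones, or None.
- observe(): the state.
- get_image(name): name is "scene" or "top" or "wrist"; returns (picture, depth): 480x640x3 uint8, red, green, blue; 480x640 float32, m along the optical axis (not along the pixel's ray), 0 where there is no reading.
- get_calibration(name): a dict with "intrinsics" (3x3 intrinsics, pixels), "world_from_camera" (4x4, takes a point from camera to world coordinates). Camera axes: x right, y down, z forward; pixel columns grow to the right and rows downward; lengths in m; the calibration is good to about 2 mm. A picture is of the moment at which its call begins: read the wrist's pose just before it. get_calibration takes no time and is no camera call; for the wrist camera it gives the pose at the moment of the call.
A pose or a line that the arm cannot do raises Unreachable and nothing moves.
- job_done(): hands the job in; it is judged then, once.
The state is a dict: "time_s": time; "q": joint angles; "joint_velocities": joint speeds; "joint_torque": joint torques, N m; "eef_pos": TCP position; "tcp_rot": TCP orientation; "ft_force": force on the tool from outside, world axes, zero at the start; "torque": the same for the moment, N m; "opening": finger opening in m; "grasp_force": force on a finger pad.
Only numpy, scipy, OpenCV 4.12 (cv2) and the standard library are available. Lean on these libraries where they do the work, as an engineer would, in place of code of your own. Each camera call takes 0.05 s, during which the arm holds its last target. There are 200 camera calls.

## Working session

There is one attempt and no reset: what is moved stays moved. The work goes in short steps, each a Python script; the robot and the scene stay as the last script left them, time stands still between calls to the robot, and variables do not carry over. Pictures are saved under pics/ and viewed, at most 10 in all, crops included, and the job is handed in when it is done.

```bash
ls; mkdir -p pics
python3 - <<'E'
from plant import *
import cv2,numpy as np
for n in("scene","top"):
    p,d=get_image(n);c=get_calibration(n)
    np.savez(f"pics/{n}.npz",p=p,d=d,K=c["intrinsics"],T=c["world_from_camera"])
    cv2.imwrite(f"pics/{n}0.png",p[:,:,::-1]); print(n,np.round(c["intrinsics"],1).tolist(),np.round(c["world_from_camera"],3).tolist())
print(observe()["time_s"])
E
```

```text
pics
scene [[619.3, 0.0, 307.2], [0.0, 619.3, 239.4], [0.0, 0.0, 1.0]] [[-0.891, -0.206, 0.405, -0.032], [-0.454, 0.44, -0.775, 1.24], [-0.019, -0.874, -0.485, 0.945], [0.0, 0.0, 0.0, 1.0]]
top [[435.3, 0.0, 311.1], [0.0, 435.3, 240.4], [0.0, 0.0, 1.0]] [[0.018, -0.991, 0.129, 0.443], [-1.0, -0.017, 0.011, -0.007], [-0.009, -0.129, -0.992, 1.246], [0.0, 0.0, 0.0, 1.0]]
0.1
```

View pics/scene0.png

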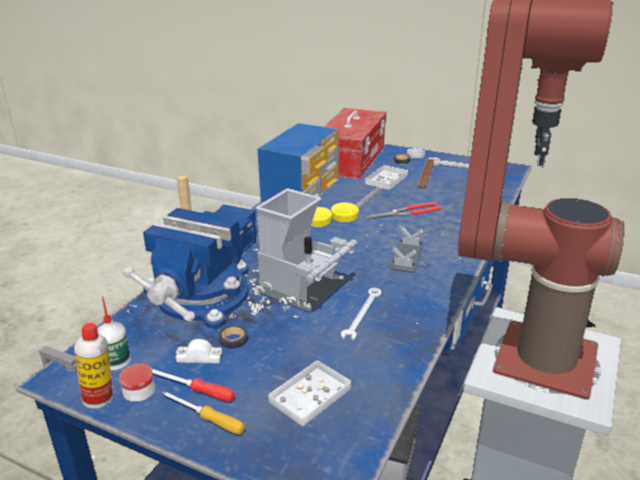

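View pics/top0.png

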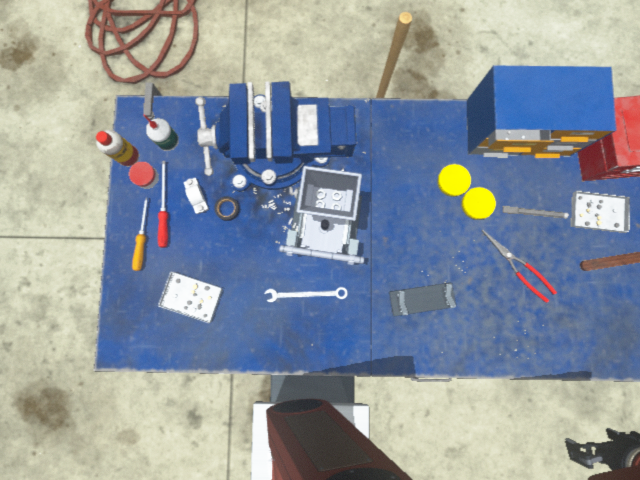

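The scene shows the dispenser in the middle (top view ~(328,215)), with the bar from (280,250) to (364,262). The V rest is on the robot's right at (424,299), the tray on the left at (190,297), the spanner at (305,294) and the tape at (228,208).

```bash
cat > h.py <<'E'
import numpy as np,cv2
from plant import *
def pts(p,d,K,T):
    v,u=np.mgrid[:480,:640]
    P=np.stack([(u-K[0,2])/K[0,0]*d,(v-K[1,2])/K[1,1]*d,d],-1)
    return P@T[:3,:3].T+T[:3,3]
def ray(u,v,z,K,T):
    r=T[:3,:3]@np.array([(u-K[0,2])/K[0,0],(v-K[1,2])/K[1,1],1]);o=T[:3,3]
    return o+r*(z-o[2])/r[2]
def Rz(a): c,s=np.cos(a),np.sin(a); return np.array([[c,-s,0],[s,c,0],[0,0,1]])
E
python3 - <<'E'
from h import *
f=np.load("pics/top.npz");p,d,K,T=[f[k] for k in"pdKT"];W=pts(p,d,K,T)
print("bar ends",ray(280,249.5,.115,K,T).round(3),ray(364,261.5,.115,K,T).round(3))
print("rest",ray(391,303,.06,K,T).round(3),ray(456,294,.06,K,T).round(3))
r=(slice(280,318),slice(385,462)); w=W[r][(W[r][...,2]>.03)&(W[r][...,2]<.08)]
print("rest Vs",len(w)); rect=cv2.minAreaRect((w[:,:2]*1000).astype(np.float32));print(rect,np.percentile(w[:,2],[1,99]))
r=(slice(150,225),slice(290,370)); w=W[r][(W[r][...,2]>.235)&(W[r][...,2]<.26)]
print("rim",len(w),cv2.minAreaRect((w[:,:2]*1000).astype(np.float32)))
r=(slice(235,272),slice(270,375)); w=W[r][(W[r][...,2]>.1)&(W[r][...,2]<.15)]
print("barpts",len(w),cv2.minAreaRect((w[:,:2]*1000).astype(np.float32)))
c=np.hstack([cv2.resize(p[150:275,270:375],None,fx=4,fy=4,interpolation=2)[:480],cv2.resize(p[270:330,380:470],None,fx=4,fy=8*1,interpolation=2)])
cv2.imwrite("pics/c1.png",c[:,:,::-1]);print(c.shape)
E
```

```text
bar ends [0.565 0.086 0.115] [ 0.537 -0.133  0.115]
rest [ 0.431 -0.212  0.06 ] [ 0.459 -0.387  0.06 ]
rest Vs 285
((444.315185546875, -310.6716003417969), (64.29106903076172, 146.0636749267578), 9.16028881072998) [0.03028207 0.0605597 ]
rim 711 ((687.6190795898438, -36.28038787841797), (139.7855987548828, 115.5231704711914), 82.78878784179688)
barpts 930 ((578.3282470703125, -25.564002990722656), (219.55218505859375, 74.73323822021484), 82.65618133544922)
(480, 780, 3)
```

View pics/c1.png

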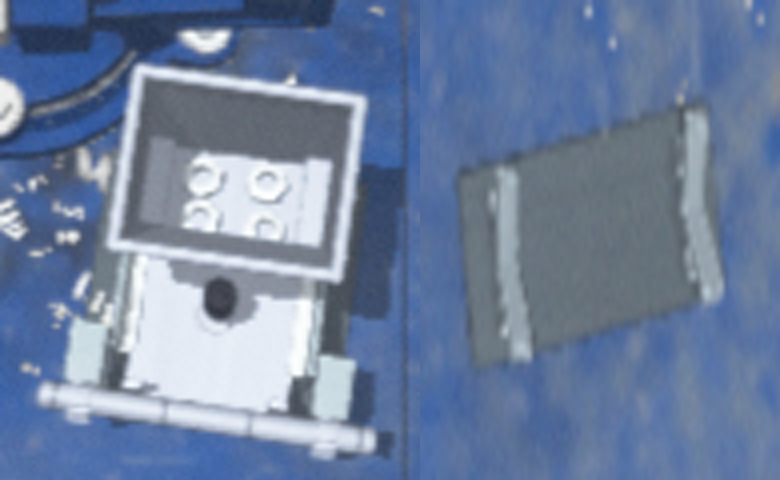

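```bash
cat >> h.py <<'E'
from scipy.spatial.transform import Rotation as Ro
YD=np.deg2rad(-7.3); BAR=np.array([.551,-.024,.115]); YR=np.deg2rad(9.2); REST=np.array([.4443,-.3107,.045])
def ori(yaw,lean,close,sgn):
    "lean deg, wrist to robot; close 'x' or 'y' of the yawed frame"
    t=np.deg2rad(lean); z=np.array([np.sin(t),0,-np.cos(t)])
    y=sgn*(np.array([np.cos(t),0,np.sin(t)]) if close=='x' else np.array([0,1.,0]))
    R=Rz(yaw)@np.stack([np.cross(y,z),y,z],1)
    return Ro.from_matrix(R).as_euler('xyz'),R[:,2]
def tcp(g,zt): return np.asarray(g)+.019*zt   # TCP for a grasp point g
def look(name):
    c=get_calibration("wrist");p,d=get_image("wrist")
    np.savez(f"pics/{name}.npz",p=p,d=d,K=c["intrinsics"],T=c["world_from_camera"]);cv2.imwrite(f"pics/{name}.png",p[:,:,::-1])
E
python3 - <<'E'
from h import *
D=Rz(YD)
print(observe()["q"])
for s in(1,-1):
    for nm,g,a in(("bar",BAR+[0,0,.12],(YD,20,'x')),("bar0",BAR,(YD,20,'x')),("rest",REST,(YR,0,'x')),("rest20",REST,(YR,20,'x')),("knob",BAR+D@[.075,0,.021],(YD,37,'y')),("knobout",BAR+D@[-.01,0,.021],(YD,37,'y'))):
        o,z=ori(*a,s); q=inverse_kinematics(tcp(g,z),o); print(nm,s,None if q is None else np.round(q,2))
E
```

```text
[-1.45508671e+00  2.21154671e-01  1.52746835e+00 -7.93383735e-06
  1.39470341e+00 -1.26111661e-01]
bar 1 [-0.2  -0.2   2.01  0.03  0.98 -0.09]
bar0 1 [-0.2  -0.04  2.12  0.04  0.72 -0.1 ]
rest 1 [-0.76  0.27  1.89  0.    0.98 -0.92]
rest20 1 [-0.94  0.15  2.08  0.44  0.8  -1.39]
knob 1 [-0.2  -0.01  2.14  0.12  0.37 -1.75]
knobout 1 [-0.22 -0.25  2.35  0.14  0.4  -1.78]
bar -1 None
bar0 -1 None
rest -1 [-0.76  0.27  1.89 -0.    0.98  2.23]
rest20 -1 [-0.94  0.15  2.08  0.44  0.8   1.75]
knob -1 [-0.2  -0.01  2.14  0.12  0.37  1.39]
knobout -1 [-0.22 -0.25  2.35  0.14  0.4   1.36]
```

Run:
```python
from h import *
o,z=ori(YD,20,'x',1)
movep(tcp(BAR+[-.02,0,.16],z),o)
look("w1"); s=observe();print(s["time_s"],s["eef_pos"],s["opening"])
c=np.load("pics/w1.npz");print(c["T"].round(3),c["K"].round(1).tolist())
Ti=np.linalg.inv(c["T"])
for g in(BAR,BAR+Rz(YD)@[0,.11,0],BAR+Rz(YD)@[0,-.11,0],BAR+Rz(YD)@[.075,0,.0435]):
    q=c["K"]@(Ti[:3,:3]@g+Ti[:3,3]);print((q[:2]/q[2]).round(0))
```

```text
2.625 [ 0.53757559 -0.02558527  0.25715304] 0.08548471943988155
[[ 0.932 -0.223  0.286  0.499]
 [-0.121 -0.935 -0.334  0.056]
 [ 0.342  0.277 -0.898  0.391]
 [ 0.     0.     0.     1.   ]] [[350.1, 0.0, 318.7], [0.0, 350.1, 238.5], [0.0, 0.0, 1.0]]
[275. 222.]
[269.  77.]
[280. 338.]
[381. 227.]
```

View pics/w1.png

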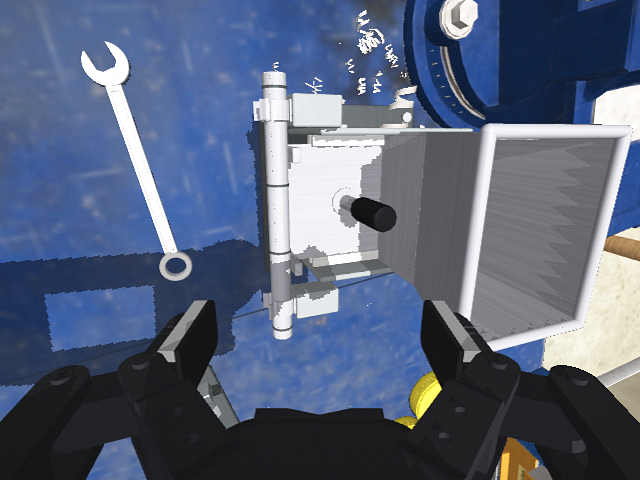

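The wrist view shows the bar from (273,72) to (283,337). Its grip marks are at v=186 and 250, and the knob top is near (382,216). I'll refine both from these pixels.

Run:
```python
from h import *
f=np.load("pics/w1.npz");p,d,K,T=[f[k] for k in"pdKT"];W=pts(p,d,K,T)
print("marks",ray(278.5,186,.118,K,T).round(4),ray(280.5,250,.118,K,T).round(4))
print("ends",ray(273,74,.115,K,T).round(4),ray(283,336,.115,K,T).round(4))
# bar points: silhouettes edges per row between marks
E=[]
for v in range(195,245,5):
    w=W[v,255:305]; ok=(abs(w[:,2]-.118)<.01)&(w[:,0]<.58); u=np.where(ok)[0]+255; E.append([v,u.min(),u.max(),W[v,u,2].max()])
print(np.round(E,3).tolist())
m=(p.max(2)<60); m[:, :340]=0; m[:,410:]=0; m[:190]=0;m[240:]=0
kp=W[m&(abs(W[...,2]-.158)<.006)]; print("knobtop",len(kp),kp.mean(0).round(4),np.ptp(kp,axis=0).round(3))
v,u=np.where(m);print(u.min(),u.max(),v.min(),v.max())
r=W[W[...,2]>.24]; r=r[(r[:,2]<.255)&(r[:,0]<.8)]; print("rim",cv2.minAreaRect((r[:,:2]*1000).astype(np.float32)))
```

```text
marks [0.5582 0.0057 0.118 ] [ 0.5511 -0.0478  0.118 ]
ends [0.5682 0.0871 0.115 ] [ 0.5405 -0.1321  0.115 ]
[[195.0, 267.0, 288.0, 0.124], [200.0, 267.0, 288.0, 0.125], [205.0, 267.0, 288.0, 0.124], [210.0, 268.0, 288.0, 0.124], [215.0, 268.0, 288.0, 0.124], [220.0, 268.0, 288.0, 0.125], [225.0, 268.0, 289.0, 0.125], [230.0, 269.0, 289.0, 0.125], [235.0, 269.0, 289.0, 0.125], [240.0, 269.0, 289.0, 0.124]]
knobtop 577 [ 0.627  -0.0263  0.1582] [0.021 0.021 0.009]
350 396 197 231
rim ((618.8153076171875, -25.88227081298828), (139.02963256835938, 250.94979858398438), 82.5628433227539)
```

```bash
sed -i 's/BAR=np.array(\[.551,-.024,.115\])/BAR=np.array([.5545,-.022,.115])/;s/YD=np.deg2rad(-7.3)/YD=np.deg2rad(-7.2)/' h.py
python3 - <<'E'
from h import *
o,z=ori(YD,20,'x',1)
def st(t):
    s=observe();print(t,round(s["time_s"],2),s["eef_pos"].round(4),np.round(s["ft_force"],1),round(s["opening"],4),np.round(s["grasp_force"],1))
gripper_to(.055,f_grip=70)
move_l(tcp(BAR,z)-.08*z,rotation=o); 
hit=move_l(tcp(BAR,z),feed=.08,max_force=12); st(("down",hit))
if not hit:
    gripper_to(.0,f_grip=70); st("grip")
    if observe()["opening"]>.01:
        move_l(tcp(BAR,z)+Rz(YD)@[-.065,0,0],feed=.08); st("pulled")
        look("w2")
E
```

```text
('down', False) 4.9 [ 0.5613 -0.0229  0.0977] [-0.2 -0.1  0.7] 0.055 0.0
grip 5.34 [ 0.561  -0.0228  0.0976] [-4.5  0.7  5.4] 0.0157 68.2
pulled 6.3 [ 0.497  -0.0148  0.0974] [ 0.4  0.2 -1.7] 0.0157 69.2
```

Run:
```python
from h import *
o,z=ori(YD,20,'x',1)
s=observe(); move_l(s["eef_pos"]+[0,0,.12],feed=.25)
o,z=ori(YR,0,'x',1)
movep(tcp(REST+[0,0,.13],z),o)
look("w3"); s=observe();print(s["time_s"],s["eef_pos"],s["opening"],s["ft_force"])
c=np.load("pics/w3.npz");Ti=np.linalg.inv(c["T"])
for g in(REST+[0,0,.13],REST+Rz(YR)@[0,.072,.015],REST+Rz(YR)@[0,-.072,.015],REST+Rz(YR)@[-.0275,.065,.015],REST+Rz(YR)@[.0275,.065,.015]):
    q=c["K"]@(Ti[:3,:3]@g+Ti[:3,3]);print((q[:2]/q[2]).round(0))
```

```text
8.2083 [ 0.44457363 -0.30942698  0.15570944] 0.0160236144318921 [-0.90491242 -0.08729877 -0.47667333]
[318. 332.]
[318. 139.]
[319. 332.]
[277. 150.]
[360. 150.]
```

View pics/w3.png

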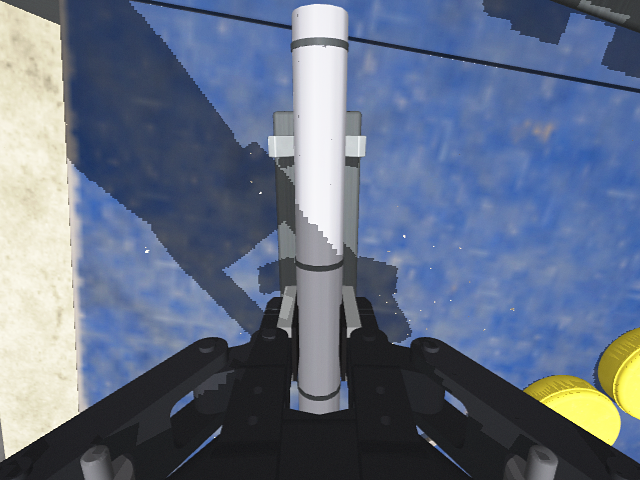

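The bar is centred in the gripper, with grip marks at v=265 and 395. The near V block sits at (317,146), against a prediction of (318,150), so it's aligned. Lowering now.

Run:
```python
from h import *
o,z=ori(YR,0,'x',1)
def st(t):
    s=observe();print(t,round(s["time_s"],2),s["eef_pos"].round(4),np.round(s["ft_force"],1),round(s["opening"],4),np.round(s["grasp_force"],1))
move_l(tcp(REST+[0,0,.035],z),feed=.15)
h=move_l(tcp(REST+[0,0,.0005],z),feed=.04,max_force=8); st(h)
if observe()["eef_pos"][2]<.034:
    gripper_to(.05); st("open")
    move_l(tcp(REST+[0,0,.13],z),feed=.2); look("w4"); st("up")
    p,d=get_image("top");cv2.imwrite("pics/t4.png",p[:,:,::-1])
    f=np.load("pics/w4.npz");W=pts(*[f[k] for k in"pdKT"])
    w=W[(W[...,2]>.0495)&(W[...,2]<.075)&(abs(W[...,0]-.444)<.06)&(abs(W[...,1]+.31)<.16)]
    m=np.abs((w[:,:2]-REST[:2])@Rz(YR)[:2,0])<.015; print(w[:,2].max(),cv2.minAreaRect((w[m][:,:2]*1000).astype(np.float32)))
```

```text
True 9.78 [ 0.4436 -0.3103  0.0272] [-1.7  0.3  3.3] 0.0158 70.1
open 10.21 [ 0.4428 -0.3094  0.0262] [-0.4 -0.6 -0.2] 0.0503 0.0
up 11.06 [ 0.4434 -0.3098  0.1541] [ 0.3  0.6 -0.2] 0.0505 0.0
0.06116013653136648 ((446.601318359375, -308.8416748046875), (24.234201431274414, 219.9916229248047), 9.395012855529785)
```

View pics/w4.png

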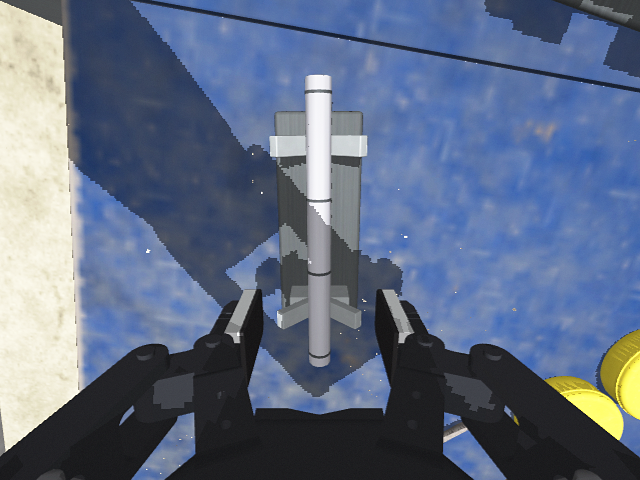

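The bar lies in both V blocks from (318,78) to (319,362) and has been let go. Next is the knob: approach leaning 37° and look from close by.

```bash
echo 'KNOB=BAR+Rz(YD)@[.075,0,.021]' >> h.py
python3 - <<'E'
from h import *
s=observe(); move_l(s["eef_pos"]+[0,0,.09],feed=.25)
gripper_to(.07)
o,z=ori(YD,37,'y',1)
movep(tcp(KNOB,z)-.13*z,o)
look("w5"); print(observe()["time_s"],KNOB)
f=np.load("pics/w5.npz");p,d,K,T=[f[k] for k in"pdKT"];W=pts(p,d,K,T);Ti=np.linalg.inv(T)
for dz in(-.0225,0,.0225):
    q=K@(Ti[:3,:3]@(KNOB+[0,0,dz])+Ti[:3,3]);print((q[:2]/q[2]).round(0))
m=(p.max(2)<60)&(np.linalg.norm(W[...,:2]-KNOB[:2],axis=-1)<.03)&(W[...,2]>.1)&(W[...,2]<.165)
v,u=np.where(m);print(u.min(),u.max(),v.min(),v.max()); w=W[m]; wd=(w-KNOB)@Rz(YD)
t=wd[:,2]>.0215; print("top",t.sum(),wd[t].mean(0).round(4),"y range",np.percentile(wd[:,1],[1,99]).round(4),"x",np.percentile(wd[:,0],[1,99]).round(4),"z",np.percentile(wd[:,2],[1,99]).round(4))
E
```

```text
13.1667 [ 0.6289086  -0.03139999  0.136     ]
[319. 211.]
[319. 233.]
[319. 258.]
309 338 204 265
top 357 [-0.0022  0.0036  0.023 ] y range [-0.0066  0.014 ] x [-0.0115  0.0064] z [-0.0198  0.0237]
```

View pics/w5.png

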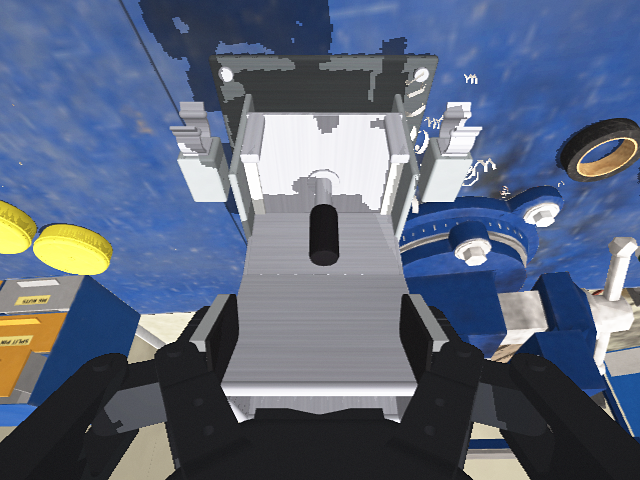

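The knob is at (324,235), about 4 mm left of prediction, and the clips are empty at (200,150) and (455,150). I'll correct for that, grip and pull.

```bash
echo 'KNOB=KNOB+Rz(YD)@[-.002,.0037,0]' >> h.py
python3 - <<'E'
from h import *
def st(t):
    s=observe();print(t,round(s["time_s"],2),s["eef_pos"].round(4),np.round(s["ft_force"],1),round(s["opening"],4),np.round(s["grasp_force"],1))
o,z=ori(YD,37,'y',1)
move_l(tcp(KNOB,z)-.06*z,feed=.2)
h=move_l(tcp(KNOB,z),feed=.08,max_force=10); st(("in",h))
if not h:
    gripper_to(0,f_grip=60); st("grip")
    if observe()["opening"]>.012:
        p0=observe()["eef_pos"]
        h=move_l(tcp(KNOB,z)+Rz(YD)@[-.087,0,0],feed=.06,max_force=20); st(("pull",h))
        print((observe()["eef_pos"]-p0)@Rz(YD)); hold(.5)
        look("w6");p,d=get_image("top");cv2.imwrite("pics/t6.png",np.vstack([p[140:290,260:400]]).repeat(4,0).repeat(4,1)[:,:,::-1]); st("")
E
```

```text
('in', False) 14.56 [ 0.6389 -0.0289  0.1214] [ 0.1 -0.3 -0.1] 0.0698 0.0
grip 15.07 [ 0.6386 -0.0296  0.1214] [-9.2 -3.2  8.1] 0.0202 58.2
('pull', True) 16.43 [ 0.5542 -0.0187  0.1214] [ 4.4 -0.4 -2.5] 0.0202 63.3
[-8.50799567e-02  2.39487846e-04  3.84056315e-05]
 17.02 [ 0.5542 -0.0188  0.1214] [4.8 1.4 0.5] 0.0207 63.7
```

View pics/w6.png

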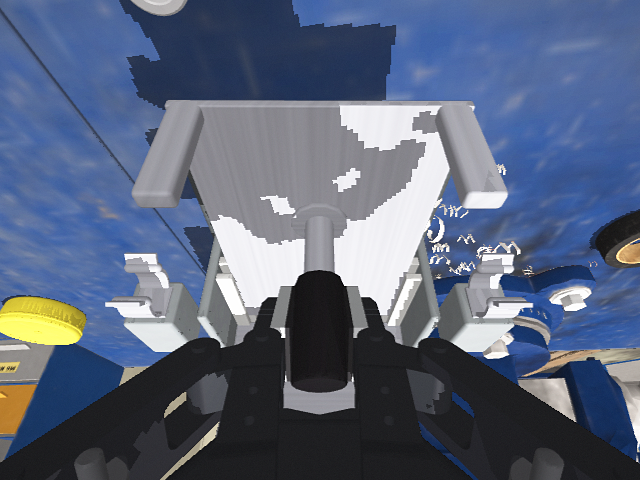

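The gate is out 85 mm: the horns are forward of the clips at (170,150) and (475,150). I'll check the nuts from above.

View pics/t6.png

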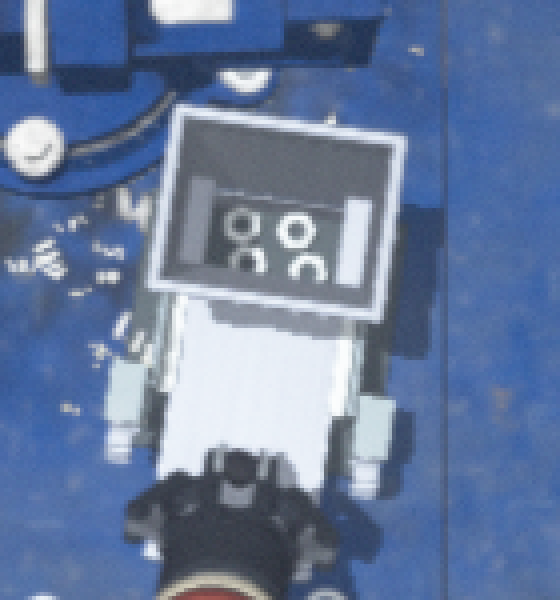

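All four nuts show on the dark pan floor, at (242,223), (297,230), (245,262) and (307,268). I'll check their heights, push the gate shut and let go.

Run:
```python
from h import *
def st(t):
    s=observe();print(t,round(s["time_s"],2),s["eef_pos"].round(4),np.round(s["ft_force"],1),round(s["opening"],4),np.round(s["grasp_force"],1))
p,d=get_image("top");c=get_calibration("top");W=pts(p,d,c["intrinsics"],c["world_from_camera"])
H=[[W[140+y//4-4:140+y//4+5,260+x//4-4:260+x//4+5,2].ravel()] for x,y in((242,223),(297,230),(245,258),(307,264))]
print([np.percentile(h,[5,50,80]).round(3) for h in H])
if max(np.percentile(h,50) for h in H)<.06:
    o,z=ori(YD,37,'y',1)
    h=move_l(tcp(KNOB,z)+Rz(YD)@[.004,0,0],feed=.05,max_force=25); st(("shut",h))
    hold(.3); st("held")
    gripper_to(.07); st("open")
    move_l(tcp(KNOB,z)-.13*z,feed=.12); look("w7"); st("back")
    f=np.load("pics/w7.npz");p,d,K,T=[f[k] for k in"pdKT"];W=pts(p,d,K,T)
    m=(p.max(2)<60)&(np.linalg.norm(W[...,:2]-KNOB[:2],axis=-1)<.03)&(W[...,2]>.1)&(W[...,2]<.165)
    v,u=np.where(m);print(u.min(),u.max(),v.min(),v.max()); wd=(W[m]-KNOB)@Rz(YD);t=wd[:,2]>.0215;print(wd[t].mean(0).round(4),np.percentile(wd[:,0],[1,99]).round(4))
```

```text
[array([0.005, 0.017, 0.022]), array([0.004, 0.018, 0.022]), array([0.004, 0.015, 0.025]), array([0.005, 0.012, 0.025])]
('shut', True) 18.63 [ 0.6386 -0.0297  0.1214] [-7.4 -0.9  7.2] 0.0205 65.7
held 18.93 [ 0.6386 -0.0297  0.1214] [-5.6  0.6  7.2] 0.0203 65.6
open 19.47 [ 0.6391 -0.0298  0.1216] [ 0.5 -0.3 -0.3] 0.0702 0.0
back 20.75 [ 0.5609 -0.0191  0.2237] [-1.3  0.7  0.7] 0.0701 0.0
304 332 208 268
[-0.0006 -0.0002  0.023 ] [-0.0098  0.008 ]
```

Run:
```python
from h import *
s=observe(); move_l(s["eef_pos"]+[-.05,0,.08],feed=.2)
p,d=get_image("top");c=get_calibration("top");W=pts(p,d,c["intrinsics"],c["world_from_camera"])
w=W[(W[...,2]>.046)&(W[...,2]<.08)].reshape(-1,3); e=(w-REST)@Rz(YR); m=(abs(e[:,0])<.012)&(abs(e[:,1])<.14)
print(m.sum(),cv2.minAreaRect((w[m][:,:2]*1000).astype(np.float32)))
cv2.imwrite("pics/t8.png",p[:,:,::-1])
```

```text
503 ((442.8468322753906, -310.6256408691406), (20.24262237548828, 220.62884521484375), 9.458786964416504)
```

View pics/t8.png

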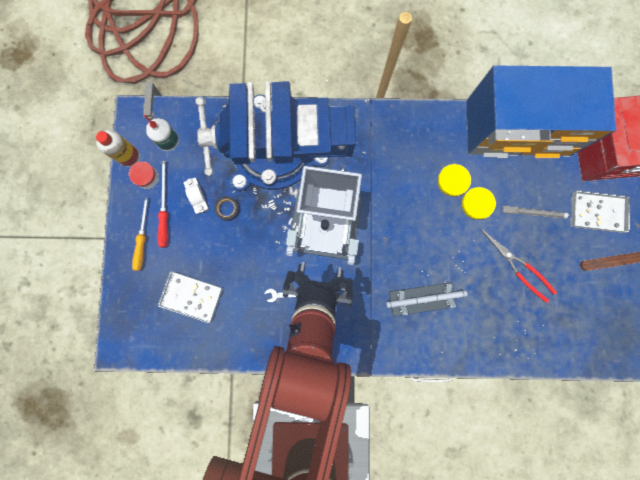

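The bar is in the rest at (427,298), the gate is shut, and the tray, tape and spanner haven't moved. The robot is clear, so I'm handing in.

```bash
python3 -c "
from plant import *
print(job_done(),observe()['time_s'])"
```

```text
the job is handed in; nothing more can be done
the job is handed in; nothing more can be done
```

I handed the job in at about 22 s of the 58 s allowed, with no verdict returned: on the last camera check the keeper bar lay in both Vs, the four nuts had dropped into the pan, the gate was shut to within about 1 mm, and the tray, spanner and tape looked unmoved.

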